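# Set the bottle labeller for the next format and keep hold of the locked stop

## Robot

A 7-joint arm with a two-finger parallel gripper is mounted at the origin on the work surface. World frame = base frame: x ahead of the robot, y to its left, z up, the work surface at z = 0. Lengths are in m, angles in rad, forces in N, time in s.
With the tool pointing down it reaches from about 0.4 to 0.85 m from the base axis. Payload 4.4 kg.
Tool frame: the origin (TCP) lies between the finger pads, 19 mm behind the fingertips; this is the grasp point; z points along the fingers, x is the direction in which the jaws open and shut, and the axes are right-handed (so a half turn about z gives the same grasp; the last joint's range is limited). The gripper opens to 94 mm and grips with 3 to 60 N. Pads are 16 mm wide; open, the fingers measure 119 mm over their backs; the gripper's body (75 mm by 177 mm) begins 78 mm behind the grasp point.
Start: joints at [1.17, 0.628, 0.038, 1.517, -0.027, 0.996, -0.02], TCP at [0.214, -0.614, 0.224] pointing down, gripper open.
Joint ranges: [-3.06, 3.06], [-0.37, 2.12], [-1.25, 1.32], [0.18, 2.47], [-1.1, 4.24], [0.23, 1.98], [-2.94, 2.94]. Speed limits (rad/s): [2.57, 2.57, 3.14, 3.14, 3.14, 3.14, 3.14].

## Interface

Orientations are given as a unit quaternion [x, y, z, w].
In Python, from station import bot gives the robot as it stands.
- The arm moves only by the tool play_rows, never from a script. Its argument "rows" is a list of rows, each an object of numbers: "claw": the opening, from 0 (shut) to 1 (fully open); "tx", "ty", "tz": the shift along the tool's x, y, z in m; "twist": the turn about the tool's z in rad. In form: [{"claw": .., "tx": .., "ty": .., "tz": .., "twist": ..}, ...]. A call has 1 to 10 rows; each row is the pose to reach, as a shift and turn from the pose commanded when the call began, along the tool's axes at that moment; what a row does not reach only later rows make up. A row lasts 1/10 s, in which the tool goes at most 50 mm and 8.59 degrees, less where a joint would pass 70% of its speed; a pose out of reach is approached as far as the arm can. A call with a gripper value outside its range is refused whole. The fingers move at their own pace and stop on an object; "squeeze" is the grip in N (left out, the last holds). Time passes only in rows, so rows that repeat a pose let the fingers close. It gives the time, the measured TCP pose, the force and the opening at its end, in the units of the state.
- bot.state(): the state, without advancing time (a new reading comes with each control period).
- bot.snapshot(name): name is "side" or "top" or "wrist"; returns the picture (420x560x3 uint8, blue, green, red); there is no depth.
- bot.camera_info(name): a dict with "mtx" (3x3 intrinsics, pixels), "R" (3x3) and "t" (3): a world point X has camera coordinates R X + t. Camera axes: x right, y down, z forward; pixel columns grow to the right and rows downward; lengths in m; the calibration is good to about 2 mm. A picture is of the moment at which its call begins: read the wrist's pose just before it. camera_info takes no time and is no camera call; for the wrist camera it gives the pose at the moment of the call.
- bot.finish_job(): hands the job in, once; it reports no verdict.
The state is a dict: "time_s": time; "joint_positions": joint angles; "dq": joint speeds; "tau": joint torques, N m; "tool_pos": TCP position; "tool_rot": TCP orientation; "force": force on the tool from outside, world axes, zero at the start; "moment": the same for the moment, N m; "width": finger opening in m.
Only numpy, scipy, OpenCV 4.12 (cv2) and the standard library are available. Lean on these libraries where they do the work, as an engineer would, in place of code of your own. Each camera call takes 0.05 s, during which the arm holds its last target. There are 200 camera calls.

## Task

Set up the bench labeller for the next bottle: turn the black knob until the label guide's pointer stands on the red flag of its scale, then push the blue bottle stop up its sloping rail until its pointer stands on the other red flag. Keep it there - it runs back down by itself - while you squeeze the red cam lever fully shut against the stop's black handle, and finish still gripping handle and lever together so that I can check the settings: do not let go. Leave the bottle, the spare label roll and the screwdriver alone.

Things in the scene. Friction and masses are not known exactly. Their poses are not given: they have to be found in the camera images.
- labeller: Hand bottle labeller, 340 x 400 mm, fixed. Origin on the bench under its middle, x away from the robot, z up. Its white bed slopes 15 degrees, rising to the labeller's +y. BED AXES, used below: bed x = labeller x, bed y = uphill, bed z = square to the bed (turned +15 degrees about x); bed zero: 75 mm above the origin, on the bed's face. Rollers in the middle reach 45 mm above the bed.
- knob_grip (a point): On the axis (bed z) of the round black knurled knob, 34 mm across, 26 mm high, top 84 mm above the bed; this point is 12 mm below its top, at bed x = 105, y = 118 mm. The grey gearbox below it reaches 52 mm above the bed.
- guide_knob (a joint): Turn of the knob in rad, 0 at the start, growing anticlockwise seen from above; range -0.6 to 4; about 0.03 N m; it stays where it is left. Rack and 10 mm pinion move the label guide 10 mm uphill (bed +y) per rad.
- guide_pointer (a point): Tip of the label guide's black pointer over the white scale near the far edge of the bed (bed x = 177 mm). It moves along bed y with the knob.
- guide_flag_mark (a point): Middle of the red flag across the label-guide scale (6 mm wide along bed y), 10 to 24 mm uphill of where guide_pointer starts; it stays put. Compare pointer and flag along bed y.
- stop: Blue bottle-stop carriage on the rail at bed x = -85 mm, 0.5 to 0.8 kg; slides along bed y only, 190 mm up from its low end, where it starts; runs back down if let go with the lever open. Origin on the bed's face under its middle, bed axes. Carriage 70 mm along the rail, 44 mm across, top 34 mm above the bed (lever ears to 42). Bottle plate: 76 mm disc at x = 105, z = 92 mm.
- stop_grip (a point): Middle of the grip across black handle (x = -6 to +10, y = -28 to +16 mm of stop, top z = 88) and shut lever: x = -2, y = -6, z = 64 mm. A blue arm across the stop, 8 mm thick, has its downhill face at y = +16 mm of stop, from x = 10 (handle) to 80 mm and from z = 34 to 82 mm: a finger beyond the handle and downhill of the arm can push the stop uphill and keep it from running back.
- lever_paddle: Red cam-lever paddle on the robot's side of the handle: 34 mm along the rail (y = -21 to +13 mm of the stop), 7 mm thick, 53 mm long. Origin on its hinge, along the rail at x = -12, z = 36 mm of the stop. Open, it leans 0.55 rad to the robot, top at x = -42, z = 81 mm. Shut, it stands along the handle, outer face x = -14: 24 mm with the handle. Squeeze along bed x, at z = 60 to 70 mm.
- cam_lever (a joint): Angle of the cam lever in rad: 0 wide open (starts 0 to 0.08), 0.55 fully shut. It stays where it is left; about 5 N at the paddle's top moves it. From 0.28 rad on, its cam presses a brake shoe on the rail; shut, it locks the stop (about 20 N).
- stop_pointer (a point): Tip of the stop's black pointer over the white scale on the robot's side of the rail, at x = -46, y = +35, z = 15 mm of stop, on which it rides.
- stop_flag_mark (a point): Middle of the red flag across the stop's scale (6 mm wide along bed y), 60 to 130 mm uphill of where stop_pointer starts; it stays put. Compare pointer and flag along bed y.
- bottle: Green glass bottle, 88 mm across, 300 mm tall, standing beside the low end of the labeller; to be left alone. Origin under its base.
- spare_roll: Spare roll of labels, paper ring 84 mm across, 88 mm high, standing beside the high end of the labeller; to be left alone. Origin under its middle.
- screwdriver: Screwdriver lying beside the high end of the labeller; to be left alone. Origin under its middle.

How it is judged:
On the way, in this order (a step that is already met when the one before it is completed fails the run):
1. the label guide's pointer stands on its red flag (y of guide_pointer in the frame of guide_flag_mark between -0.003 and 0.003 m and velocity of joint guide_knob between -0.1 and 0.1 rad/s), for 0.3 s.
2. the fingers keep the stop with its pointer on its red flag while the lever is still open (y of stop_pointer in the frame of stop_flag_mark between -0.003 and 0.003 m and value of joint cam_lever below 0.42 rad and contact force between the fingers and stop above 0.3 N), for 0.1 s.
At the end, for the whole second after the job is handed in: Both pointers within 3 mm of the middle of their red flags along the scales; lever shut (0.5 rad or more); stop at rest and still gripped: the tool point within 40 mm of stop_grip and 12 mm of it across the rail, at least 5 N on the red paddle (y of guide_pointer in the frame of guide_flag_mark between -0.003 and 0.003 m and y of stop_pointer in the frame of stop_flag_mark between -0.003 and 0.003 m and value of joint cam_lever above 0.5 rad and contact force between the fingers and stop above 5 N and x of the grasp point in the frame of stop_grip between -0.012 and 0.012 m and distance between the grasp point and stop_grip below 0.04 m and contact force between the fingers and lever_paddle above 5 N and linear speed of stop below 0.005 m/s); the arm keeps its last pose, push and grip.
It fails at once if bottle is moved by more than 30 mm (distance of bottle from where it was at the start of the episode above 0.03 m).
It fails at once if spare roll is moved by more than 30 mm (distance of spare_roll from where it was at the start of the episode above 0.03 m).
It fails at once if screwdriver is moved by more than 30 mm (distance of screwdriver from where it was at the start of the episode above 0.03 m).
It also fails if it takes over 54 s, if anything falls off the work surface, if the arm or the gripper's body presses on something with over 40 N, if the wrist force passes 120 N, or if a joint passes its speed limit or range.

## Working session

There is one attempt and no reset: what is moved stays moved. The work goes in short steps, Python scripts to look and compute and a tool call to move; the robot and the scene stay as the last step left them, time stands still between calls to the robot, and variables do not carry over. Pictures are saved under pics/ and viewed, about 8 in all and at most 12, crops included, and the job is handed in when it is done.

Besides the shell and the picture viewer there is one more tool, called after "Emit:" as name(argument=value, ...), one argument or row to a line, values as JSON. play_rows: Moves the arm, as the interface text tells. Its arguments: {"type":"object","properties":{"rows":{"type":"array","items":{"type":"object","properties":{"claw":{"type":"number"},"tx":{"type":"number"},"ty":{"type":"number"},"tz":{"type":"number"},"twist":{"type":"number"}}}},"squeeze":{"type":"number"}},"required":["rows"]}

```bash
mkdir -p pics; ls
python3 - <<'E'
from station import bot
import cv2,json
s=bot.state(); print(s)
for n in("side","top"):
    c=bot.camera_info(n); print(n,c)
    cv2.imwrite(f"pics/{n}0.png",bot.snapshot(n))
E
```

```text
pics
{'time_s': 0.0, 'joint_positions': array([ 1.17023622,  0.62934651,  0.03847708,  1.51831787, -0.02699165,
        0.9963265 , -0.02001785]), 'dq': array([ 0.00054057, -0.00246121,  0.00084738, -0.00114201, -0.00168525,
       -0.00059827, -0.00047979]), 'tau': array([-2.38565799e-04, -5.49736583e+01,  1.14362139e+00, -1.86640871e+01,
       -5.21664333e-02,  2.36368063e-02,  1.53288556e-04]), 'tool_pos': array([ 0.21335526, -0.61333017,  0.22337054]), 'tool_rot': array([ 8.15016287e-01, -5.79437286e-01, -7.80510400e-04, -5.23211055e-04]), 'force': array([1.37461883, 0.03285789, 0.41187483]), 'moment': array([-0.0140109 ,  0.0231745 ,  0.04642338]), 'width': 0.09403742401204505}
side {'mtx': array([[385.45283773,   0.        , 278.04990879],
       [  0.        , 385.45283773, 207.70597285],
       [  0.        ,   0.        ,   1.        ]]), 'R': array([[-0.98674405, -0.16226632, -0.00241432],
       [-0.0774689 ,  0.48405791, -0.87159997],
       [ 0.14259999, -0.85985905, -0.49021186]]), 't': array([0.56477417, 0.1461383 , 0.8424763 ])}
top {'mtx': array([[415.76444009,   0.        , 279.34577372],
       [  0.        , 415.76444009, 215.18543299],
       [  0.        ,   0.        ,   1.        ]]), 'R': array([[-0.00549869, -0.99986525, -0.01546769],
       [-0.99459971,  0.00707154, -0.1035442 ],
       [ 0.10363962,  0.01481481, -0.99450458]]), 't': array([0.03001399, 0.57305846, 1.19866201])}
```

View pics/top0.png

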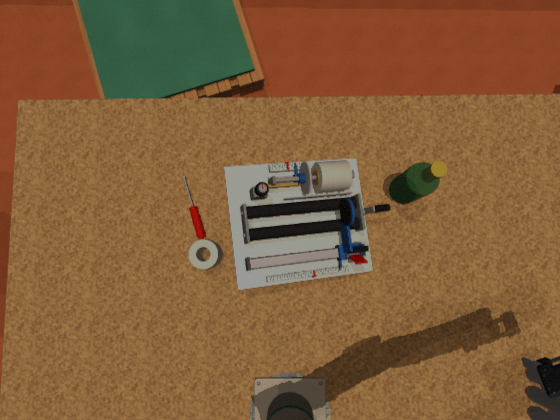

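View pics/side0.png

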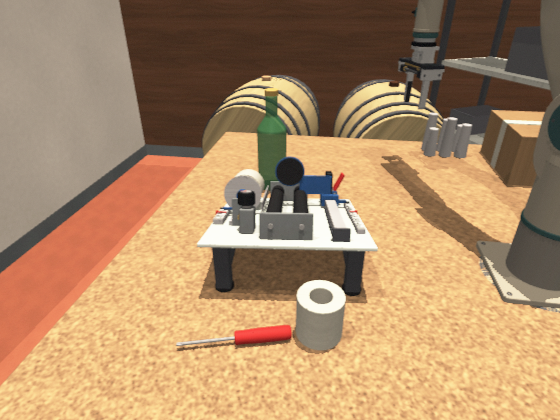

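Top view: labeller centred near px (298,224), knob at (262,189), red lever at (358,259), flags near (287,166) and (314,273). The bottle is at the low end (right), roll and screwdriver at the high end. I'll zoom in next.

Run:
```python
import cv2
a=cv2.imread("pics/top0.png")[152:296,218:398]
cv2.imwrite("pics/crop0.png",cv2.resize(a,None,fx=4.4,fy=4.1,interpolation=cv2.INTER_CUBIC))
```

```text
(no output)
```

View pics/crop0.png

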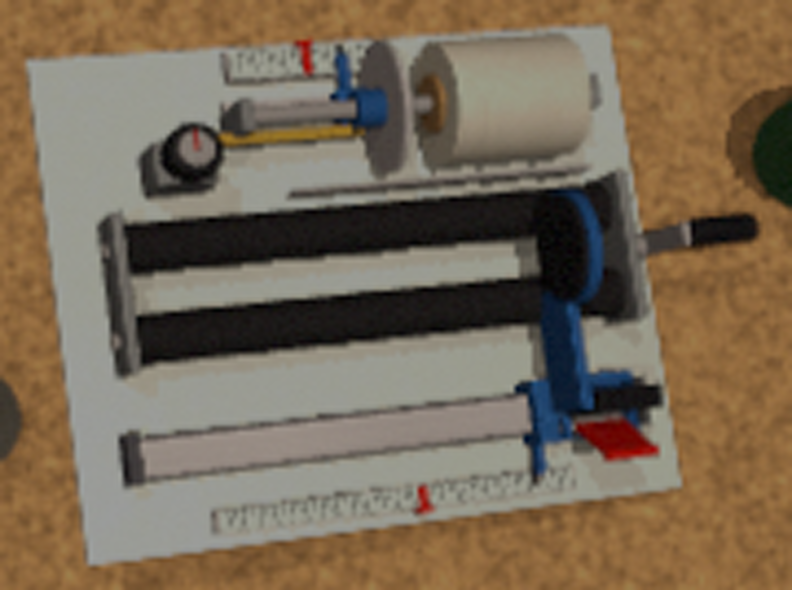

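```bash
cat > h.py <<'E'
import numpy as np, cv2
from scipy.spatial.transform import Rotation as Ro
from scipy.optimize import least_squares
from station import bot
def proj(P,c):
    q=np.atleast_2d(P)@np.array(c['R']).T+c['t']; q=q@np.array(c['mtx']).T; return q[:,:2]/q[:,2:]
def bed(p):  # p: X,Y,yaw -> R,t
    return (Ro.from_euler('z',p[2])*Ro.from_euler('x',np.radians(15))), np.array([p[0],p[1],.075])
def b2w(p,P): R,t=bed(p); return R.apply(P)+t
E
cat > fit.py <<'E'
from h import *
c=bot.camera_info('top')
pts=np.array([(27,60),(608,27),(682,485),(88,565),(196,152),(304,57),(343,50),(425,499),(539,472)],float)
uv=np.c_[218+(pts[:,0]+.5)/4.4-.5,152+(pts[:,1]+.5)/4.1-.5]
def model(q):
    hx,hy,gf,gp,sf,sp=q[3:]
    return b2w(q[:3],np.array([(hx,hy,0),(hx,-hy,0),(-hx,-hy,0),(-hx,hy,0),(.105,.118,.084),(.177,gf,.010),(.177,gp,.012),(-.131,sf,.012),(-.131,sp,.015)]))
f=lambda q:(proj(model(q),c)-uv).ravel()
r=least_squares(f,[.55,0,0,.2,.17,0,0,0,0],loss='soft_l1')
print(r.x.round(4)); print(r.fun.reshape(-1,2).round(2))
E
python3 fit.py
```

```text
[ 0.5409 -0.0341  0.1242  0.1623  0.1993  0.0195 -0.0065 -0.0177 -0.0948]
[[ 0.18  7.86]
 [ 0.42  6.12]
 [ 0.13  2.61]
 [ 0.31  3.11]
 [-0.83 -2.77]
 [-0.06 -1.92]
 [-0.05 -1.  ]
 [-0.14 -3.28]
 [-0.04 -0.32]]
```

```bash
sed -i 's/hx,hy,gf,gp,sf,sp=q/hx,hy,gf,gp,sf,sp,dx=q/; s/(hx,hy,0),(hx,-hy,0),(-hx,-hy,0),(-hx,hy,0)/(hx+dx,hy,0),(hx+dx,-hy,0),(dx-hx,-hy,0),(dx-hx,hy,0)/; s/,0,0,0,0\],/,0,0,0,0,0],/' fit.py
cat >> fit.py <<'E'
p=r.x[:3]
print('knob_grip',b2w(p,[.105,.118,.072]), 'guide dy',r.x[5]-r.x[6],'stop dy',r.x[7]-r.x[8])
S=lambda sp:b2w(p,[-.087,sp-.035-.006,.064])
print('stop_grip start',S(r.x[8]),'target',S(r.x[7]))
print(bed(p)[0].as_matrix())
E
python3 fit.py
```

```text
[ 0.5355 -0.0358  0.1211  0.1685  0.1994  0.0217 -0.0043 -0.0162 -0.0937
  0.0197]
[[-0.13  0.36]
 [ 0.01 -0.38]
 [-0.02  0.09]
 [ 0.14 -0.09]
 [-0.05 -0.84]
 [-0.   -0.05]
 [ 0.05  0.89]
 [-0.11 -1.21]
 [ 0.12  1.78]]
knob_grip [0.62816266 0.07149367 0.17508731] guide dy 0.026034446800103285 stop dy 0.07748769357423291
stop_grip start [ 0.46680835 -0.19195069  0.10195578] target [ 0.4577658  -0.11765156  0.12201107]
[[ 9.92675254e-01 -1.16696634e-01  3.12687689e-02]
 [ 1.20813246e-01  9.58850665e-01 -2.56923261e-01]
 [-3.46944695e-18  2.58819045e-01  9.65925826e-01]]
```

```bash
cat >> h.py <<'E'
p=np.array([.5355,-.0358,.1211])
def hd(s):
    v=Ro.from_quat(s['tool_rot']).apply([1,0,0]); return np.arctan2(v[1],v[0])
def delta(W,h):
    s=bot.state(); R=Ro.from_quat(s['tool_rot']); d=R.inv().apply(np.asarray(W)-s['tool_pos'])
    print('t',round(s['time_s'],2),'tcp',s['tool_pos'].round(4),'h',round(hd(s),3),'w',round(s['width'],4),'F',s['force'].round(1),'q7',s['joint_positions'][6].round(2))
    print('-> t',d.round(4),'twist',round(-(h-hd(s)),3))
E
python3 - <<'E'
from h import *
c=bot.camera_info('top')
k=b2w(p,[.105,.118,.077]);print(k)
delta([k[0],k[1],.26],.121-.7)
# bottle cap z=.3
g=least_squares(lambda x:(proj([x[0],x[1],.3],c)[0]-[439,169]),[.6,-.3]).x;print('bottle',g)
w=bot.camera_info('wrist');s=bot.state();print(Ro.from_quat(s['tool_rot']).inv().apply(-np.array(w['R']).T@w['t']-s['tool_pos']), (np.array(w['R'])@Ro.from_quat(s['tool_rot']).as_matrix()).round(2),w['mtx'])
E
```

```text
[0.62836936 0.07024583 0.17991694]
t 0.1 tcp [ 0.2134 -0.6134  0.2235] h -1.236 w 0.0941 F [ 0.3  0.4 -0.3] q7 -0.02
-> t [-0.5094 -0.6165 -0.0357] twist -0.657
bottle [ 0.64996738 -0.34785627]
[-0.00077834 -0.06725209 -0.1598098 ] [[ 1.    0.    0.  ]
 [-0.    0.97 -0.23]
 [-0.    0.23  0.97]] [[323.07292869   0.         282.50008055]
 [  0.         323.07292869 212.44458153]
 [  0.           0.           1.        ]]
```

Emit:
play_rows(
  rows=[
    {"claw": 0.6,"tx": -0.25,"ty": -0.31,"tz": -0.036,"twist": -0.3},
    {"claw": 0.6,"tx": -0.25,"ty": -0.31,"tz": -0.036,"twist": -0.3},
    {"claw": 0.6,"tx": -0.25,"ty": -0.31,"tz": -0.036,"twist": -0.3},
    {"claw": 0.6,"tx": -0.25,"ty": -0.31,"tz": -0.036,"twist": -0.3},
    {"claw": 0.6,"tx": -0.25,"ty": -0.31,"tz": -0.036,"twist": -0.3},
    {"claw": 0.6,"tx": -0.25,"ty": -0.31,"tz": -0.036,"twist": -0.3},
    {"claw": 0.6,"tx": -0.25,"ty": -0.31,"tz": -0.036,"twist": -0.3},
    {"claw": 0.6,"tx": -0.25,"ty": -0.31,"tz": -0.036,"twist": -0.3},
    {"claw": 0.6,"tx": -0.25,"ty": -0.31,"tz": -0.036,"twist": -0.3},
  ],
)

```text
time_s: 1.0
tool_pos: [0.4289, -0.2685, 0.2608]
tool_rot: [0.895, -0.446, 0.001, -0.002]
force: [0.3, 0.1, -0.4]
width: 0.0563
```

```bash
python3 -c "
from h import *
delta([.6284,.0702,.26],.121)"
```

```text
t 1.0 tcp [ 0.4289 -0.2685  0.2608] h -0.924 w 0.0563 F [ 0.3  0.1 -0.4] q7 -0.46
-> t [-0.1499 -0.3634  0.0026] twist -1.045
```

Emit:
play_rows(
  rows=[
    {"claw": 0.6,"tx": -0.15,"ty": -0.363,"tz": 0.003,"twist": -0.345},
    {"claw": 0.6,"tx": -0.15,"ty": -0.363,"tz": 0.003,"twist": -0.345},
    {"claw": 0.6,"tx": -0.15,"ty": -0.363,"tz": 0.003,"twist": -0.345},
    {"claw": 0.6,"tx": -0.15,"ty": -0.363,"tz": 0.003,"twist": -0.345},
    {"claw": 0.6,"tx": -0.15,"ty": -0.363,"tz": 0.003,"twist": -0.345},
    {"claw": 0.6,"tx": -0.15,"ty": -0.363,"tz": 0.003,"twist": -0.345},
    {"claw": 0.6,"tx": -0.15,"ty": -0.363,"tz": 0.003,"twist": -0.345},
    {"claw": 0.6,"tx": -0.15,"ty": -0.363,"tz": 0.003,"twist": -0.345},
    {"claw": 0.6,"tx": -0.15,"ty": -0.363,"tz": 0.003,"twist": -0.345},
    {"claw": 0.6,"tx": -0.15,"ty": -0.363,"tz": 0.003,"twist": -0.345},
  ],
)

```text
time_s: 2.0
tool_pos: [0.6273, 0.0604, 0.2563]
tool_rot: [0.957, -0.29, -0.001, 0.001]
force: [-0.1, 0.2, 0.5]
width: 0.0568
```

Run:
```python
from h import *
import pickle
k=b2w(p,[.105,.118,.077]); delta(k,-.58)
c=bot.camera_info('wrist'); im=bot.snapshot('wrist'); pickle.dump(c,open('c1.pkl','wb')); cv2.imwrite('pics/w1.png',im)
print(proj(b2w(p,np.array([[.105,.118,.084],[.177,.0217,.01],[.177,-.0043,.01]])),c).round(1))
```

```text
t 2.0 tcp [0.6273 0.0604 0.2563] h -0.589 w 0.0568 F [-0.1  0.2  0.5] q7 -0.85
-> t [-0.0045 -0.0089  0.0764] twist -0.009
[[278.9 219.5]
 [379.9 204.1]
 [392.2 220.3]]
```

View pics/w1.png

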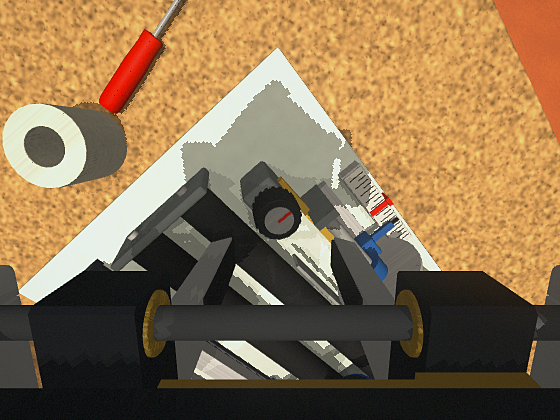

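Run:
```python
import cv2
a=cv2.imread("pics/w1.png")[160:260,330:440]
cv2.imwrite("pics/crop1.png",cv2.resize(a,None,fx=6,fy=6,interpolation=cv2.INTER_CUBIC))
```

```text
(no output)
```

View pics/crop1.png

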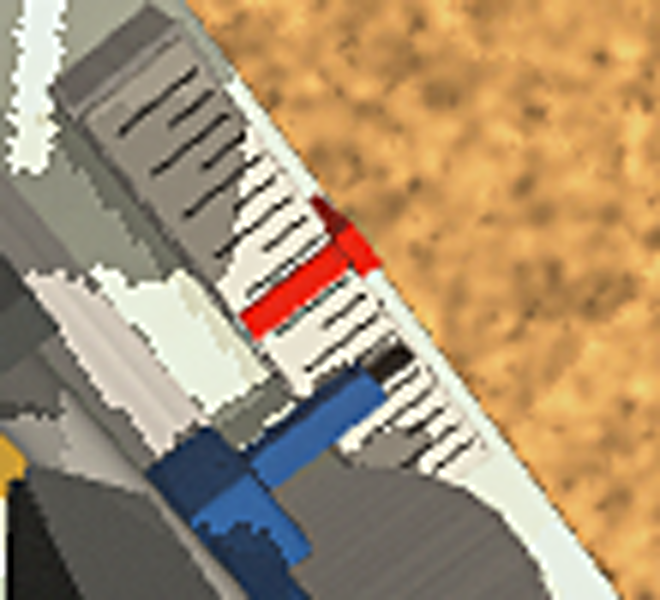

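```bash
cat > ray.py <<'E'
from h import *
import pickle
def onbed(uv,z,c,p=p):
    R,t=bed(p); o=-np.array(c['R']).T@c['t']; d=np.array(c['R']).T@np.linalg.inv(c['mtx'])@[uv[0],uv[1],1]
    o=R.inv().apply(o-t); d=R.inv().apply(d); return o+d*(z-o[2])/d[2]
E
python3 - <<'E'
from ray import *
c=pickle.load(open('c1.pkl','rb'))
for n,X,Y in [('flag in',250,325),('flag out',345,252),('ptr tip',405,352),('ptr mid',388,360),('tick1 flagright in', 303,371),('bed edge',235,80),('block corner',62,85)]:
    for z in (0,.008,.014,.018): print(n,z,onbed((330+(X+.5)/6-.5,160+(Y+.5)/6-.5),z,c).round(4))
E
```

```text
flag in 0 [0.1647 0.0119 0.    ]
flag in 0.008 [0.1642 0.0175 0.008 ]
flag in 0.014 [0.1639 0.0218 0.014 ]
flag in 0.018 [0.1636 0.0246 0.018 ]
flag out 0 [0.1856 0.0115 0.    ]
flag out 0.008 [0.1846 0.0172 0.008 ]
flag out 0.014 [0.1838 0.0214 0.014 ]
flag out 0.018 [0.1832 0.0242 0.018 ]
ptr tip 0 [ 0.1836 -0.0141  0.    ]
ptr tip 0.008 [ 0.1826 -0.0078  0.008 ]
ptr tip 0.014 [ 0.1818 -0.003   0.014 ]
ptr tip 0.018 [0.1813 0.0002 0.018 ]
ptr mid 0 [ 0.1803 -0.0132  0.    ]
ptr mid 0.008 [ 0.1794 -0.0068  0.008 ]
ptr mid 0.014 [ 0.1787 -0.0021  0.014 ]
ptr mid 0.018 [0.1782 0.0011 0.018 ]
tick1 flagright in 0 [ 0.167  -0.0033  0.    ]
tick1 flagright in 0.008 [0.1665 0.0028 0.008 ]
tick1 flagright in 0.014 [0.1661 0.0073 0.014 ]
tick1 flagright in 0.018 [0.1658 0.0103 0.018 ]
bed edge 0 [0.188  0.0529 0.    ]
bed edge 0.008 [0.1868 0.0574 0.008 ]
bed edge 0.014 [0.186  0.0608 0.014 ]
bed edge 0.018 [0.1854 0.0631 0.018 ]
block corner 0 [0.165 0.073 0.   ]
block corner 0.008 [0.1645 0.077  0.008 ]
block corner 0.014 [0.1642 0.08   0.014 ]
block corner 0.018 [0.1639 0.082  0.018 ]
```

Emit:
play_rows(
  rows=[
    {"claw": 0.6,"tx": -0.0045,"ty": -0.009,"tz": 0.03,"twist": -0.16},
    {"claw": 0.6,"tx": -0.0045,"ty": -0.009,"tz": 0.03,"twist": -0.16},
    {"claw": 0.6,"tx": -0.0045,"ty": -0.009,"tz": 0.055,"twist": -0.16},
    {"claw": 0.6,"tx": -0.0045,"ty": -0.009,"tz": 0.066,"twist": -0.16},
    {"claw": 0.6,"tx": -0.0045,"ty": -0.009,"tz": 0.066,"twist": -0.16},
  ],
)

```text
time_s: 2.55
tool_pos: [0.6276, 0.0682, 0.1903]
tool_rot: [0.977, -0.215, -0.001, 0.001]
force: [-0.3, 0.1, -1.0]
width: 0.0565
```

```bash
python3 -c "
from h import *
delta(b2w(p,[.105,.118,.077]),-.43)"
```

```text
t 2.55 tcp [0.6276 0.0682 0.1903] h -0.434 w 0.0565 F [-0.3  0.1 -1. ] q7 -0.75
-> t [-0.0002 -0.0022  0.0103] twist -0.004
```

Descend, then close gently.

Emit:
play_rows(
  rows=[
    {"claw": 0.6,"tx": 0,"ty": -0.002,"tz": 0.01,"twist": 0},
    {"claw": 0.6,"tx": 0,"ty": -0.002,"tz": 0.01,"twist": 0},
    {"claw": 0.0,"tx": 0,"ty": -0.002,"tz": 0.01,"twist": 0},
    {"claw": 0.0,"tx": 0,"ty": -0.002,"tz": 0.01,"twist": 0},
    {"claw": 0.0,"tx": 0,"ty": -0.002,"tz": 0.01,"twist": 0},
    {"claw": 0.0,"tx": 0,"ty": -0.002,"tz": 0.01,"twist": 0},
    {"claw": 0.0,"tx": 0,"ty": -0.002,"tz": 0.01,"twist": 0},
  ],
  squeeze=10,
)

```text
time_s: 3.25
tool_pos: [0.629, 0.0725, 0.1816]
tool_rot: [0.977, -0.214, -0.001, -0.0]
force: [-3.3, 1.1, 5.1]
width: 0.036
```

Emit:
play_rows(
  rows=[
    {"claw": 0,"twist": -0.12},
    {"claw": 0,"twist": -0.24},
    {"claw": 0,"twist": -0.36},
    {"claw": 0,"twist": -0.48},
    {"claw": 0,"twist": -0.6},
    {"claw": 0,"twist": -0.72},
    {"claw": 0,"twist": -0.84},
    {"claw": 0,"twist": -0.96},
    {"claw": 0,"twist": -1.08},
    {"claw": 0,"twist": -1.1},
  ],
)

```text
invalid input at $.rows[0]: expected keys claw, tx, ty, tz, twist
```

Emit:
play_rows(
  rows=[
    {"claw": 0,"twist": 0},
    {"claw": 0.6,"twist": 0},
    {"claw": 0.6,"twist": 0},
    {"claw": 0.6,"twist": 0},
    {"claw": 0.6,"tz": -0.02},
    {"claw": 0.6,"tz": -0.04},
  ],
)

```text
invalid input at $.rows[0]: expected keys claw, tx, ty, tz, twist
```

Run:
```python
from h import *
import pickle
delta(b2w(p,[.105,.118,.077]),-.43)
c=bot.camera_info('wrist'); im=bot.snapshot('wrist'); pickle.dump(c,open('c2.pkl','wb')); cv2.imwrite('pics/w2.png',im)
cv2.imwrite('pics/t2.png',bot.snapshot('top'))
uv=proj(b2w(p,np.array([[.105,.118,.084],[.177,.02,.014],[.177,-.002,.014]])),c).round(1);print(uv)
u,v=uv[0].astype(int);
```

```text
t 3.25 tcp [0.629  0.0725 0.1816] h -0.431 w 0.036 F [-3.3  1.1  5.1] q7 -0.75
-> t [0.0004 0.0023 0.0017] twist -0.001
[[286.1 277.4]
 [409.2 259.8]
 [417.9 277.3]]
```

Emit:
play_rows(
  rows=[
    {"claw": 0,"tx": 0,"ty": 0,"tz": 0,"twist": -0.12},
    {"claw": 0,"tx": 0,"ty": 0,"tz": 0,"twist": -0.24},
    {"claw": 0,"tx": 0,"ty": 0,"tz": 0,"twist": -0.36},
    {"claw": 0,"tx": 0,"ty": 0,"tz": 0,"twist": -0.48},
    {"claw": 0,"tx": 0,"ty": 0,"tz": 0,"twist": -0.6},
    {"claw": 0,"tx": 0,"ty": 0,"tz": 0,"twist": -0.72},
    {"claw": 0,"tx": 0,"ty": 0,"tz": 0,"twist": -0.84},
    {"claw": 0,"tx": 0,"ty": 0,"tz": 0,"twist": -0.96},
    {"claw": 0,"tx": 0,"ty": 0,"tz": 0,"twist": -1.08},
    {"claw": 0,"tx": 0,"ty": 0,"tz": 0,"twist": -1.1},
  ],
)

```text
time_s: 4.35
tool_pos: [0.6269, 0.0723, 0.1798]
tool_rot: [0.944, 0.33, -0.003, -0.001]
force: [-7.2, 0.7, -1.1]
width: 0.036
```

Emit:
play_rows(
  rows=[
    {"claw": 0,"tx": 0,"ty": 0,"tz": 0,"twist": 0},
    {"claw": 0.6,"tx": 0,"ty": 0,"tz": 0,"twist": 0},
    {"claw": 0.6,"tx": 0,"ty": 0,"tz": 0,"twist": 0},
    {"claw": 0.6,"tx": 0,"ty": 0,"tz": 0,"twist": 0},
    {"claw": 0.6,"tx": 0,"ty": 0,"tz": -0.02,"twist": 0},
    {"claw": 0.6,"tx": 0,"ty": 0,"tz": -0.04,"twist": 0},
  ],
)

```text
time_s: 4.95
tool_pos: [0.63, 0.0716, 0.2215]
tool_rot: [0.945, 0.328, -0.0, 0.0]
force: [0.7, -0.3, -0.3]
width: 0.0562
```

Run:
```python
from h import *
import pickle
delta(b2w(p,[.105,.118,.077]),-.43)
c=bot.camera_info('wrist'); im=bot.snapshot('wrist'); pickle.dump(c,open('c2.pkl','wb')); cv2.imwrite('pics/w2.png',im)
uv=proj(b2w(p,np.array([[.105,.118,.084],[.177,.02,.014],[.177,-.002,.014]])),c).round(1);print(uv)
```

```text
t 4.95 tcp [0.63   0.0716 0.2215] h 0.669 w 0.0562 F [ 0.7 -0.3 -0.3] q7 0.17
-> t [-0.0021  0.      0.0415] twist 1.099
[[277.1 247.4]
 [301.  314.2]
 [289.6 327.2]]
```

View pics/w2.png

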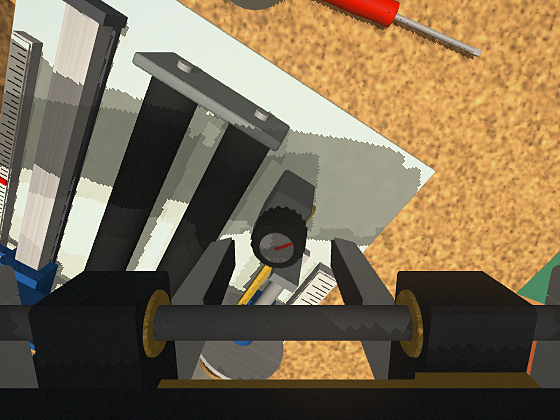

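Emit:
play_rows(
  rows=[
    {"claw": 0.6,"tx": -0.001,"ty": 0,"tz": 0,"twist": 1.1},
    {"claw": 0.6,"tx": -0.001,"ty": 0,"tz": 0,"twist": 1.1},
    {"claw": 0.6,"tx": -0.001,"ty": 0,"tz": 0,"twist": 1.1},
    {"claw": 0.6,"tx": -0.001,"ty": 0,"tz": 0,"twist": 1.1},
    {"claw": 0.6,"tx": -0.001,"ty": 0,"tz": 0,"twist": 1.1},
    {"claw": 0.6,"tx": -0.001,"ty": 0,"tz": 0,"twist": 1.1},
    {"claw": 0.6,"tx": -0.001,"ty": 0,"tz": 0,"twist": 1.1},
    {"claw": 0.6,"tx": -0.001,"ty": 0,"tz": 0.0,"twist": 1.1},
    {"claw": 0.6,"tx": -0.001,"ty": 0,"tz": 0.02,"twist": 1.1},
    {"claw": 0.6,"tx": -0.001,"ty": 0,"tz": 0.041,"twist": 1.1},
  ],
)

```text
time_s: 6.0
tool_pos: [0.6302, 0.0713, 0.1805]
tool_rot: [0.977, -0.214, 0.002, -0.0]
force: [-0.4, -0.5, -0.1]
width: 0.0564
```

Emit:
play_rows(
  rows=[
    {"claw": 0.6,"tx": 0,"ty": 0,"tz": 0,"twist": 0},
    {"claw": 0,"tx": 0,"ty": 0,"tz": 0,"twist": 0},
    {"claw": 0,"tx": 0,"ty": 0,"tz": 0,"twist": 0},
    {"claw": 0,"tx": 0,"ty": 0,"tz": 0,"twist": 0},
    {"claw": 0,"tx": 0,"ty": 0,"tz": 0,"twist": 0},
  ],
  squeeze=12,
)

```text
time_s: 6.5
tool_pos: [0.6287, 0.072, 0.1813]
tool_rot: [0.977, -0.214, -0.0, -0.0]
force: [-1.7, 2.3, 4.4]
width: 0.0357
```

Run:
```python
from h import *
import pickle
delta(b2w(p,[.105,.118,.077]),-.43)
c=bot.camera_info('wrist'); im=bot.snapshot('wrist'); pickle.dump(c,open('c3.pkl','wb')); cv2.imwrite('pics/w3.png',im)
```

```text
t 6.5 tcp [0.6287 0.072  0.1813] h -0.431 w 0.0357 F [-1.7  2.3  4.4] q7 -0.76
-> t [0.0004 0.0017 0.0014] twist -0.001
```

Emit:
play_rows(
  rows=[
    {"claw": 0,"tx": 0,"ty": 0,"tz": 0,"twist": -0.12},
    {"claw": 0,"tx": 0,"ty": 0,"tz": 0,"twist": -0.24},
    {"claw": 0,"tx": 0,"ty": 0,"tz": 0,"twist": -0.36},
    {"claw": 0,"tx": 0,"ty": 0,"tz": 0,"twist": -0.48},
    {"claw": 0,"tx": 0,"ty": 0,"tz": 0,"twist": -0.6},
    {"claw": 0,"tx": 0,"ty": 0,"tz": 0,"twist": -0.72},
    {"claw": 0,"tx": 0,"ty": 0,"tz": 0,"twist": -0.84},
    {"claw": 0,"tx": 0,"ty": 0,"tz": 0,"twist": -0.96},
    {"claw": 0,"tx": 0,"ty": 0,"tz": 0,"twist": -1.05},
    {"claw": 0,"tx": 0,"ty": 0,"tz": 0,"twist": -1.05},
  ],
)

```text
time_s: 7.55
tool_pos: [0.6271, 0.0721, 0.1797]
tool_rot: [0.952, 0.306, -0.001, -0.001]
force: [-5.2, 2.2, -0.2]
width: 0.035
```

Emit:
play_rows(
  rows=[
    {"claw": 0,"tx": 0,"ty": 0,"tz": 0,"twist": 0},
    {"claw": 0.6,"tx": 0,"ty": 0,"tz": 0,"twist": 0},
    {"claw": 0.6,"tx": 0,"ty": 0,"tz": 0,"twist": 0},
    {"claw": 0.6,"tx": 0,"ty": 0,"tz": 0,"twist": 0},
    {"claw": 0.6,"tx": 0,"ty": 0,"tz": -0.03,"twist": 0},
    {"claw": 0.6,"tx": 0,"ty": 0,"tz": -0.05,"twist": 0.15},
    {"claw": 0.6,"tx": 0,"ty": 0,"tz": -0.05,"twist": 0.3},
    {"claw": 0.6,"tx": 0,"ty": 0,"tz": -0.05,"twist": 0.45},
    {"claw": 0.6,"tx": 0,"ty": 0,"tz": -0.05,"twist": 0.6},
    {"claw": 0.6,"tx": 0,"ty": 0,"tz": -0.05,"twist": 0.7},
  ],
)

```text
time_s: 8.55
tool_pos: [0.6295, 0.0711, 0.2307]
tool_rot: [0.999, -0.043, 0.001, 0.0]
force: [0.2, 0.7, -0.3]
width: 0.0565
```

Emit:
play_rows(
  rows=[
    {"claw": 0.6,"tx": 0.02,"ty": -0.02,"tz": -0.03,"twist": 0.15},
    {"claw": 0.6,"tx": 0.03,"ty": -0.03,"tz": -0.05,"twist": 0.3},
    {"claw": 0.6,"tx": 0.03,"ty": -0.03,"tz": -0.05,"twist": 0.3},
    {"claw": 0.6,"tx": 0.03,"ty": -0.03,"tz": -0.05,"twist": 0.3},
  ],
)

```text
time_s: 8.95
tool_pos: [0.6611, 0.0985, 0.2801]
tool_rot: [0.982, -0.188, 0.0, 0.0]
force: [0.0, -0.2, -1.0]
width: 0.0562
```

Run:
```python
from h import *
import pickle
delta(b2w(p,[.105,.118,.077]),-.43)
c=bot.camera_info('wrist'); im=bot.snapshot('wrist'); pickle.dump(c,open('c4.pkl','wb')); cv2.imwrite('pics/w4.png',im)
uv=proj(b2w(p,np.array([[.105,.118,.084],[.177,.02,.014],[.177,-.002,.014]])),c);print(uv.round(1))
u,v=uv[1].astype(int); u0=max(u-55,0);v0=max(v-50,0);print(u0,v0)
cv2.imwrite('pics/crop4.png',cv2.resize(im[v0:v0+100,u0:u0+110],None,fx=6,fy=6,interpolation=cv2.INTER_CUBIC))
```

```text
t 8.95 tcp [0.6611 0.0985 0.2801] h -0.378 w 0.0562 F [ 0.  -0.2 -1. ] q7 -0.72
-> t [-0.0201  0.0383  0.1002] twist 0.052
[[260.4 267.1]
 [353.6 261.4]
 [360.4 274.4]]
298 211
```

View pics/crop4.png

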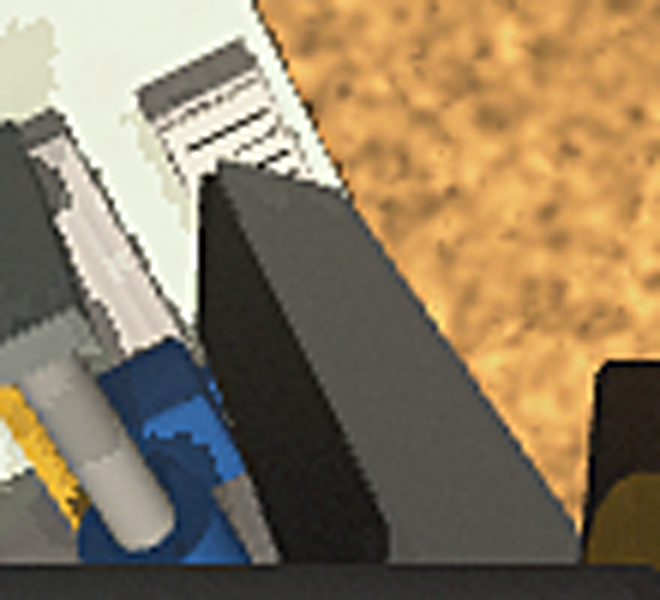

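```bash
cat >> h.py <<'E'
def look(P,L):  # tool pose (heading 0) whose camera sees bed point P along bed normal
    R,t=bed(p); return R.apply(np.array(P)+[0,0,L])+t+[0,-.067,-.16]
E
python3 -c "
from h import *
W=look([.177,.015,.014],.35);print(W);delta(W,0)"
```

```text
[ 0.72083438 -0.16055505  0.27047929]
t 9.0 tcp [0.6604 0.0979 0.2793] h -0.379 w 0.0564 F [-0.1 -0.3  0.3] q7 -0.72
-> t [0.1517 0.2178 0.0091] twist -0.379
```

Emit:
play_rows(
  rows=[
    {"claw": 0.6,"tx": 0.152,"ty": 0.218,"tz": 0.009,"twist": -0.38},
    {"claw": 0.6,"tx": 0.152,"ty": 0.218,"tz": 0.009,"twist": -0.38},
    {"claw": 0.6,"tx": 0.152,"ty": 0.218,"tz": 0.009,"twist": -0.38},
    {"claw": 0.6,"tx": 0.152,"ty": 0.218,"tz": 0.009,"twist": -0.38},
    {"claw": 0.6,"tx": 0.152,"ty": 0.218,"tz": 0.009,"twist": -0.38},
    {"claw": 0.6,"tx": 0.152,"ty": 0.218,"tz": 0.009,"twist": -0.38},
    {"claw": 0.6,"tx": 0.152,"ty": 0.218,"tz": 0.009,"twist": -0.38},
    {"claw": 0.6,"tx": 0.152,"ty": 0.218,"tz": 0.009,"twist": -0.38},
  ],
)

```text
time_s: 9.8
tool_pos: [0.7205, -0.1583, 0.2704]
tool_rot: [1.0, 0.0, -0.001, -0.001]
force: [0.3, 0.5, 0.3]
width: 0.0563
```

Run:
```python
from h import *
import pickle
delta(b2w(p,[.105,.118,.077]),-.43)
c=bot.camera_info('wrist'); im=bot.snapshot('wrist'); pickle.dump(c,open('c5.pkl','wb')); cv2.imwrite('pics/w5.png',im)
uv=proj(b2w(p,np.array([[.105,.118,.084],[.177,.02,.014],[.177,-.002,.014]])),c);print(uv.round(1))
u,v=uv[1].astype(int); u0=max(u-55,0);v0=max(v-50,0);print(u0,v0)
cv2.imwrite('pics/crop5.png',cv2.resize(im[v0:v0+100,u0:u0+110],None,fx=6,fy=6,interpolation=cv2.INTER_CUBIC))
```

```text
t 9.8 tcp [ 0.7205 -0.1583  0.2704] h 0.001 w 0.0563 F [0.3 0.5 0.3] q7 -0.01
-> t [-0.0918 -0.2284  0.0912] twist 0.431
[[ 135.2 -127.3]
 [ 271.3   36.5]
 [ 274.3   61.8]]
216 0
```

View pics/crop5.png

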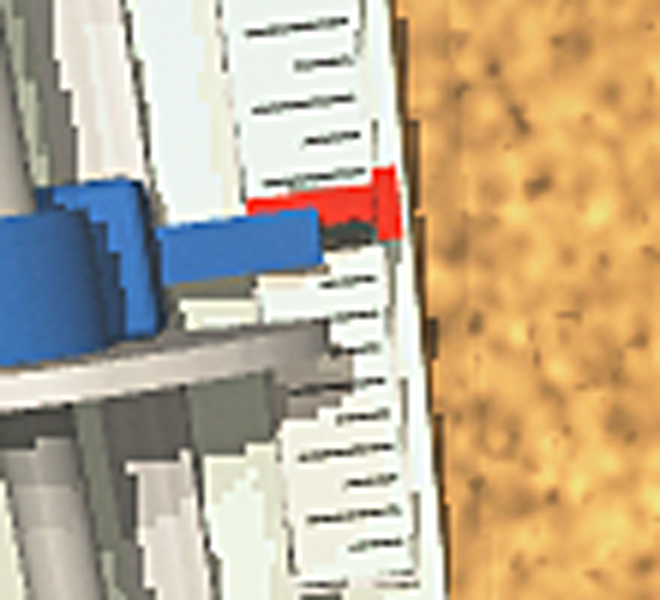

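Run:
```python
from ray import *
c=pickle.load(open('c5.pkl','rb'))
im=cv2.imread('pics/w5.png')
f=lambda X,Y,z:onbed((216+(X+.5)/6-.5,(Y+.5)/6-.5),z,c).round(4)
for n,X,Y,z in [('flag topleft',250,200,.012),('flag top',345,188,.012),('tickabove',315,183,.012),('tick below',350,281,.012),('ptr',348,235,.015),('blue arm mid',240,242,.016)]: print(n,f(X,Y,z))
h=cv2.cvtColor(im,cv2.COLOR_BGR2HSV); m=(h[...,1]>170)&(h[...,2]>120)&((h[...,0]<5)|(h[...,0]>174)); m[90:]=0;m[:,:250]=0;m[:,300:]=0
for u in range(256,286):
    r=np.where(m[:,u])[0]
    if len(r): print(u,r.min(),r.max(),onbed((u,r.min()-.5),.012,c)[:2].round(4),onbed((u,r.max()+.5),.012,c)[:2].round(4))
for u in (272,274,276): print(u,im[30:45,u].sum(1))
```

```text
flag topleft [0.1641 0.0245 0.012 ]
flag top [0.1793 0.0244 0.012 ]
tickabove [0.1747 0.0256 0.012 ]
tick below [0.1784 0.0113 0.012 ]
ptr [0.1789 0.0179 0.015 ]
blue arm mid [0.1618 0.0189 0.016 ]
257 33 35 [0.164  0.0249] [0.1636 0.0224]
258 33 35 [0.1649 0.0248] [0.1645 0.0223]
259 33 34 [0.1658 0.0247] [0.1656 0.023 ]
260 33 34 [0.1668 0.0245] [0.1665 0.0229]
261 33 34 [0.1677 0.0244] [0.1675 0.0228]
262 33 34 [0.1687 0.0243] [0.1684 0.0227]
263 33 34 [0.1696 0.0242] [0.1694 0.0226]
264 33 34 [0.1705 0.0241] [0.1703 0.0225]
265 32 33 [0.1716 0.0248] [0.1714 0.0232]
266 32 33 [0.1725 0.0247] [0.1723 0.0231]
267 32 33 [0.1735 0.0246] [0.1732 0.023 ]
268 32 33 [0.1744 0.0245] [0.1742 0.0228]
269 32 36 [0.1754 0.0244] [0.1748 0.0202]
270 32 36 [0.1763 0.0243] [0.1757 0.0201]
271 32 36 [0.1772 0.0241] [0.1767 0.02  ]
272 31 36 [0.1783 0.0249] [0.1776 0.0199]
273 31 36 [0.1792 0.0247] [0.1786 0.0198]
274 31 36 [0.1802 0.0246] [0.1795 0.0197]
275 31 36 [0.1811 0.0245] [0.1805 0.0196]
276 31 36 [0.1821 0.0244] [0.1814 0.0195]
277 31 36 [0.183  0.0243] [0.1824 0.0194]
278 28 36 [0.1842 0.0266] [0.1833 0.0192]
279 28 39 [0.1852 0.0265] [0.184  0.0166]
280 28 39 [0.1861 0.0264] [0.1849 0.0165]
281 28 39 [0.1871 0.0263] [0.1859 0.0164]
282 34 39 [0.1874 0.0213] [0.1868 0.0163]
272 [762 348 340 349 349 357 367 242 207 212 194 287 702 727 740]
274 [751 299 340 347 361 369 251 201 218 202 201 431 738 737 732]
276 [709 312 347 348 356 362 348 204 216 262 189 661 752 727 731]
```

Emit:
play_rows(
  rows=[
    {"claw": 0.6,"tx": -0.092,"ty": -0.228,"tz": -0.01,"twist": 0.08},
    {"claw": 0.6,"tx": -0.092,"ty": -0.228,"tz": -0.01,"twist": 0.08},
    {"claw": 0.6,"tx": -0.092,"ty": -0.228,"tz": -0.01,"twist": 0.08},
    {"claw": 0.6,"tx": -0.092,"ty": -0.228,"tz": -0.01,"twist": 0.08},
    {"claw": 0.6,"tx": -0.092,"ty": -0.228,"tz": -0.01,"twist": 0.08},
    {"claw": 0.6,"tx": -0.092,"ty": -0.228,"tz": -0.01,"twist": 0.08},
    {"claw": 0.6,"tx": -0.092,"ty": -0.228,"tz": -0.01,"twist": 0.08},
    {"claw": 0.6,"tx": -0.092,"ty": -0.228,"tz": 0.035,"twist": 0.08},
    {"claw": 0.6,"tx": -0.092,"ty": -0.228,"tz": 0.07,"twist": 0.08},
    {"claw": 0.6,"tx": -0.092,"ty": -0.228,"tz": 0.07,"twist": 0.08},
  ],
)

```text
time_s: 10.85
tool_pos: [0.6261, 0.0661, 0.1966]
tool_rot: [0.999, -0.041, -0.005, 0.001]
force: [0.2, 0.2, -0.9]
width: 0.056
```

```bash
python3 -c "
from h import *
delta(b2w(p,[.105,.118,.077]),-.08)"
```

```text
t 10.85 tcp [0.6261 0.0661 0.1966] h -0.081 w 0.056 F [ 0.2  0.2 -0.9] q7 -0.47
-> t [ 0.0021 -0.0044  0.0167] twist -0.001
```

Emit:
play_rows(
  rows=[
    {"claw": 0.6,"tx": 0,"ty": -0.001,"tz": 0.01,"twist": 0},
    {"claw": 0.6,"tx": 0,"ty": -0.001,"tz": 0.02,"twist": 0},
    {"claw": 0.6,"tx": 0,"ty": -0.001,"tz": 0.02,"twist": 0},
    {"claw": 0,"tx": 0,"ty": -0.001,"tz": 0.02,"twist": 0},
    {"claw": 0,"tx": 0,"ty": -0.001,"tz": 0.02,"twist": 0},
    {"claw": 0,"tx": 0,"ty": -0.001,"tz": 0.02,"twist": 0},
    {"claw": 0,"tx": 0,"ty": -0.001,"tz": 0.02,"twist": 0},
  ],
)

```text
time_s: 11.55
tool_pos: [0.628, 0.0692, 0.1818]
tool_rot: [0.999, -0.04, -0.002, 0.0]
force: [-4.4, -0.6, 5.5]
width: 0.0344
```

Emit:
play_rows(
  rows=[
    {"claw": 0,"tx": 0,"ty": 0,"tz": 0,"twist": -0.1},
    {"claw": 0,"tx": 0,"ty": 0,"tz": 0,"twist": -0.2},
    {"claw": 0,"tx": 0,"ty": 0,"tz": 0,"twist": -0.3},
    {"claw": 0,"tx": 0,"ty": 0,"tz": 0,"twist": -0.39},
    {"claw": 0,"tx": 0,"ty": 0,"tz": 0,"twist": -0.39},
    {"claw": 0,"tx": 0,"ty": 0,"tz": 0,"twist": -0.39},
    {"claw": 0,"tx": 0,"ty": 0,"tz": 0,"twist": -0.39},
  ],
)

```text
time_s: 12.25
tool_pos: [0.6284, 0.07, 0.1809]
tool_rot: [0.988, 0.153, -0.001, -0.001]
force: [-3.9, 2.1, -0.9]
width: 0.0344
```

Emit:
play_rows(
  rows=[
    {"claw": 0.6,"tx": 0,"ty": 0,"tz": 0,"twist": 0},
    {"claw": 0.6,"tx": 0,"ty": 0,"tz": 0,"twist": 0},
    {"claw": 0.6,"tx": 0,"ty": 0,"tz": 0,"twist": 0},
    {"claw": 0.6,"tx": 0,"ty": 0,"tz": -0.03,"twist": 0},
    {"claw": 0.6,"tx": 0,"ty": 0,"tz": -0.06,"twist": 0},
    {"claw": 0.6,"tx": 0,"ty": 0,"tz": -0.09,"twist": 0},
  ],
)

```text
time_s: 12.85
tool_pos: [0.63, 0.0685, 0.2726]
tool_rot: [0.988, 0.153, 0.0, 0.0]
force: [0.1, 1.1, -0.3]
width: 0.0562
```

```bash
python3 -c "
from h import *
W=look([.177,.02,.014],.35);delta(W,0)"
```

```text
t 12.85 tcp [0.63   0.0685 0.2726] h 0.308 w 0.0562 F [ 0.1  1.1 -0.3] q7 -0.11
-> t [0.018  0.2411 0.0009] twist 0.308
```

Emit:
play_rows(
  rows=[
    {"claw": 1,"tx": 0.018,"ty": 0.241,"tz": 0,"twist": 0.308},
    {"claw": 1,"tx": 0.018,"ty": 0.241,"tz": 0,"twist": 0.308},
    {"claw": 1,"tx": 0.018,"ty": 0.241,"tz": 0,"twist": 0.308},
    {"claw": 1,"tx": 0.018,"ty": 0.241,"tz": 0,"twist": 0.308},
    {"claw": 1,"tx": 0.018,"ty": 0.241,"tz": 0,"twist": 0.308},
    {"claw": 1,"tx": 0.018,"ty": 0.241,"tz": 0,"twist": 0.308},
    {"claw": 1,"tx": 0.018,"ty": 0.241,"tz": 0,"twist": 0.308},
    {"claw": 1,"tx": 0.018,"ty": 0.241,"tz": 0,"twist": 0.308},
  ],
)

```text
time_s: 13.65
tool_pos: [0.7201, -0.1532, 0.2715]
tool_rot: [1.0, 0.001, 0.0, -0.001]
force: [-0.2, 0.1, 0.7]
width: 0.0943
```

Run:
```python
from ray import *
W=look([-.131,-.05,.015],.35);delta(W,0)
c=bot.camera_info('wrist'); im=bot.snapshot('wrist'); pickle.dump(c,open('c6.pkl','wb')); cv2.imwrite('pics/w6.png',im)
h=cv2.cvtColor(im,cv2.COLOR_BGR2HSV).astype(int); m=(h[...,1]>170)&(h[...,2]>120)&((h[...,0]<5)|(h[...,0]>174))
uv=proj(b2w(p,[.177,.0215,.012]),c)[0];print(uv)
U,V=uv.astype(int)
for u in range(U-14,U+9,2):
    col=im[max(V-12,0):V+13,u].astype(int).sum(1); r=np.where(m[max(V-12,0):V+13,u])[0]+max(V-12,0); d=np.where(col<290)[0]+max(V-12,0)
    g=lambda r,z:[onbed((u,v),z,c)[1].round(4) for v in (r.min()-.5,r.max()+.5)] if len(r) else None
    print(u,g(r,.012),'dark',g(d,.015))
```

```text
t 13.65 tcp [ 0.7201 -0.1532  0.2715] h 0.003 w 0.0943 F [-0.2  0.1  0.7] q7 -0.02
-> t [-0.2976  0.1063  0.0166] twist 0.003
[271.55979873  40.58411455]
257 None dark None
259 None dark None
261 None dark [np.float64(0.0269), np.float64(0.026)]
263 None dark [np.float64(0.0167), np.float64(0.0158)]
265 None dark None
267 None dark [np.float64(0.0319), np.float64(0.0162)]
269 [np.float64(0.0244), np.float64(0.0235)] dark [np.float64(0.0317), np.float64(0.016)]
271 [np.float64(0.0241), np.float64(0.0191)] dark [np.float64(0.0315), np.float64(0.0158)]
273 [np.float64(0.0248), np.float64(0.0189)] dark [np.float64(0.0231), np.float64(0.0206)]
275 [np.float64(0.0245), np.float64(0.0187)] dark [np.float64(0.0318), np.float64(0.0111)]
277 [np.float64(0.0243), np.float64(0.0184)] dark [np.float64(0.0226), np.float64(0.0108)]
279 [np.float64(0.0266), np.float64(0.0165)] dark [np.float64(0.0174), np.float64(0.0166)]
```

Run:
```python
import cv2
im=cv2.imread('pics/w6.png')
cv2.imwrite('pics/crop6.png',cv2.resize(im[10:80,220:300],None,fx=7,fy=7,interpolation=cv2.INTER_CUBIC))
```

```text
(no output)
```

View pics/crop6.png

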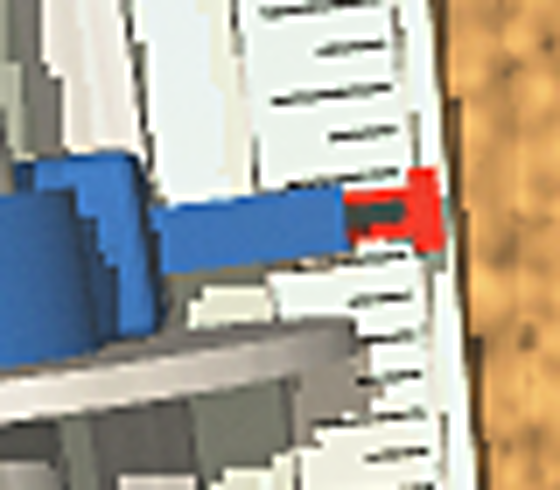

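Emit:
play_rows(
  rows=[
    {"claw": 1,"tx": -0.298,"ty": 0.06,"tz": 0,"twist": 0},
    {"claw": 1,"tx": -0.298,"ty": 0.06,"tz": 0,"twist": 0},
    {"claw": 1,"tx": -0.298,"ty": 0.06,"tz": 0,"twist": 0},
    {"claw": 1,"tx": -0.298,"ty": 0.06,"tz": 0,"twist": 0},
    {"claw": 1,"tx": -0.298,"ty": 0.06,"tz": 0,"twist": 0},
    {"claw": 1,"tx": -0.298,"ty": 0.106,"tz": 0,"twist": 0},
    {"claw": 1,"tx": -0.298,"ty": 0.106,"tz": 0,"twist": 0},
    {"claw": 1,"tx": -0.298,"ty": 0.106,"tz": 0,"twist": 0},
    {"claw": 1,"tx": -0.298,"ty": 0.106,"tz": 0,"twist": 0},
  ],
)

```text
time_s: 14.6
tool_pos: [0.4226, -0.2605, 0.2719]
tool_rot: [1.0, 0.001, 0.001, 0.0]
force: [-0.1, -0.4, -0.0]
width: 0.0943
```

Run:
```python
from ray import *
W=b2w(p,[-.087,-.13,.1]);delta(W,.121)
c=bot.camera_info('wrist'); im=bot.snapshot('wrist'); pickle.dump(c,open('c7.pkl','wb')); cv2.imwrite('pics/w7.png',im)
print(proj(b2w(p,np.array([[-.131,-.0162,.012],[-.131,-.0937,.015],[-.08,-.135,.088]])),c).round(1))
```

```text
t 14.6 tcp [ 0.4226 -0.2605  0.2719] h 0.002 w 0.0943 F [-0.1 -0.4 -0. ] q7 0.29
-> t [ 0.0447 -0.0638  0.134 ] twist -0.119
[[267.2   4.7]
 [277.2  89.8]
 [338.7 140.7]]
```

View pics/w7.png

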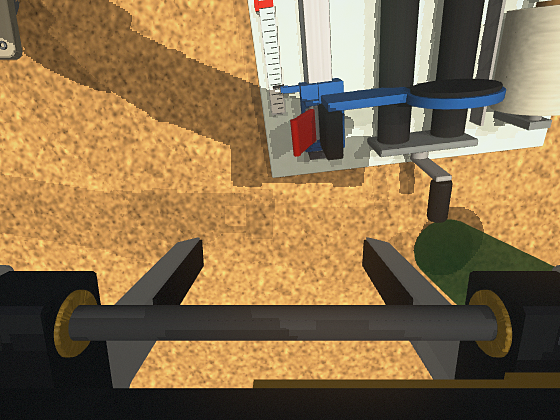

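Guide pointer sits centred in its red flag. In the last view the stop's pointer is near (277,89), the handle near (331,130), the red paddle at (303,133) and the stop's flag at (265,3).

Run:
```python
from ray import *
c=pickle.load(open('c7.pkl','rb')); im=cv2.imread('pics/w7.png'); h=cv2.cvtColor(im,cv2.COLOR_BGR2HSV).astype(int)
m=(h[...,1]>170)&(h[...,2]>120)&((h[...,0]<5)|(h[...,0]>174))
for u in (258,262,266,270):
    r=np.where(m[:20,u])[0]
    if len(r): print(u,r.min(),r.max(),onbed((u,r.max()+.5),.012,c).round(4))
print('handle top px',onbed((331,130),.088,c),'roller edge',onbed((372,145),.045,c),onbed((379,80),.045,c))
print(im[82:97,264:290,:].astype(int).sum(2))
k=b2w(p,[-.087,-.128-.02,.069]); delta(k,.121)
delta(b2w(p,[-.087,-.128-.02,.13]),.121)
```

```text
258 1 10 [-0.1405 -0.0199  0.012 ]
262 1 7 [-0.1363 -0.0179  0.012 ]
266 0 6 [-0.1324 -0.0175  0.012 ]
270 0 6 [-0.1285 -0.018   0.012 ]
handle top px [-0.08665854 -0.12414956  0.088     ] roller edge [-0.03691923 -0.15736942  0.045     ] [-0.03110039 -0.09268939  0.045     ]
[[717 723 664 673 635 723 720 722 723 726 728 732 734 735 745 746 746 661
  678 700 718 712 707 710 707 708]
 [714 719 663 668 660 731 732 742 750 751 757 761 764 625 375 423 415 708
  691 720 741 724 717 717 716 715]
 [714 717 665 676 622 744 550 389 414 262 253  74 250 470 477 472 681 765
  434 120 763 750 747 740 738 730]
 [714 719 663 674 567 745 611 423 648 765 675 438 444 437 261  91  78 101
  122 107 640 446 438 431 758 755]
 [715 725 666 679 578 737 740 759 648  41 120 143 148 147 160 165 171 233
  220 267 246 290 276 325  97 115]
 [744 743 680 681 503 633 734 747 602  90 145 163 176 172 161 181 271 335
  333 208 261 256 261 315 313 370]
 [424 416 703 701 691 665 739 745 745 169 237 221 430 433 235 428 259 320
  351 372 369 366 365 366 365 360]
 [457 457 299 729 721 500 760 753 765 479 420 249 283 476 48
[... 362 characters left out ...]
 361 356 349]
 [473 477 487 371 380 283 497 483 482 492 492 493 346 361 241 187 199 110
  332 208 227 258 252 251 265 324]
 [478 478 489 364 381 312 494 364 233 144  68 150 257 264 275 296 298 406
  332 267 330 322 322 320 280 710]
 [474 482 495 358 381 302 440 493 363 506 509 500 501 500 504 376 384 385
  395 258 323 315 325 316 285 704]
 [468 478 493 364 384 378 464 485 483 476 478 479 476 482 480 493 499 493
  512 313 317 316 313 304 423 400]]
t 14.65 tcp [ 0.4233 -0.2598  0.2718] h 0.003 w 0.094 F [ 0.2 -0.4 -0.8] q7 0.29
-> t [ 0.0452 -0.0537  0.1686] twist -0.118
t 14.65 tcp [ 0.4233 -0.2598  0.2718] h 0.003 w 0.094 F [ 0.2 -0.4 -0.8] q7 0.29
-> t [ 0.0472 -0.038   0.1096] twist -0.118
```

Run:
```python
from h import *
delta(b2w(p,[-.091,-.147,.14]),.121)
R=bed(p)[0]; T=Ro.from_euler('zyx',[.121,0,np.pi]) # heading .121, z down
print('down z',T.inv().apply(b2w(p,[-.091,-.147,.069])-b2w(p,[-.091,-.147,.14])).round(4)); print('uphill per m',T.inv().apply(R.apply([0,1,0])).round(4),'bedx',T.inv().apply(R.apply([1,0,0])).round(4))
```

```text
t 14.65 tcp [ 0.4233 -0.2598  0.2718] h 0.003 w 0.094 F [ 0.2 -0.4 -0.8] q7 0.29
-> t [ 0.0434 -0.036   0.0997] twist -0.118
down z [-0.0044 -0.0178  0.0686]
uphill per m [-0.2316 -0.9378 -0.2588] bedx [ 0.9708 -0.2397 -0.    ]
```

Emit:
play_rows(
  rows=[
    {"claw": 0.9,"tx": 0.043,"ty": -0.036,"tz": 0.0,"twist": -0.118},
    {"claw": 0.9,"tx": 0.043,"ty": -0.036,"tz": 0.04,"twist": -0.118},
    {"claw": 0.9,"tx": 0.043,"ty": -0.036,"tz": 0.08,"twist": -0.118},
    {"claw": 0.9,"tx": 0.043,"ty": -0.036,"tz": 0.098,"twist": -0.118},
    {"claw": 0.9,"tx": 0.043,"ty": -0.036,"tz": 0.098,"twist": -0.118},
  ],
)

```text
time_s: 15.15
tool_pos: [0.4646, -0.2224, 0.1709]
tool_rot: [0.998, 0.062, -0.002, -0.002]
force: [0.7, 0.7, 0.1]
width: 0.0844
```

Run:
```python
from h import *
delta(b2w(p,[-.091,-.147,.069]),.121)
im=bot.snapshot('wrist'); cv2.imwrite('pics/w8.png',im)
```

```text
t 15.15 tcp [ 0.4646 -0.2224  0.1709] h 0.123 w 0.0844 F [0.7 0.7 0.1] q7 0.2
-> t [ 0.0022 -0.0166  0.0674] twist 0.002
```

View pics/w8.png

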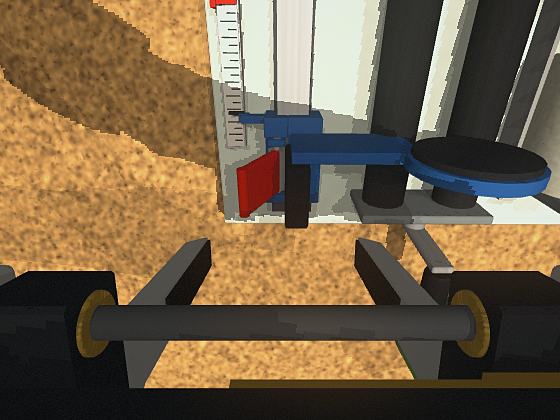

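Fingers straddle the red paddle (238–280) and the black handle (285–308) and sit downhill of the blue arm, so I descend.

Emit:
play_rows(
  rows=[
    {"claw": 0.9,"tx": -0.003,"ty": 0,"tz": 0.02,"twist": 0},
    {"claw": 0.9,"tx": -0.003,"ty": -0.005,"tz": 0.04,"twist": 0},
    {"claw": 0.9,"tx": -0.003,"ty": -0.012,"tz": 0.06,"twist": 0},
    {"claw": 0.9,"tx": -0.003,"ty": -0.016,"tz": 0.068,"twist": 0},
    {"claw": 0.9,"tx": -0.003,"ty": -0.016,"tz": 0.068,"twist": 0},
  ],
)

```text
time_s: 15.7
tool_pos: [0.4609, -0.2088, 0.1056]
tool_rot: [0.998, 0.06, 0.0, -0.0]
force: [-0.6, 0.1, 0.2]
width: 0.0843
```

Run:
```python
from ray import *
delta(b2w(p,[-.095,-.122,.069]),.121)
c=bot.camera_info('wrist'); im=bot.snapshot('wrist'); cv2.imwrite('pics/w9.png',im)
print('ptr,flag expected px',proj(b2w(p,np.array([[-.131,-.0925,.015],[-.131,-.0162,.012]])),c).round(1))
```

```text
t 15.7 tcp [ 0.4609 -0.2088  0.1056] h 0.121 w 0.0843 F [-0.6  0.1  0.2] q7 0.1
-> t [-0.0001 -0.027  -0.0044] twist 0.0
ptr,flag expected px [[222.4 132.6]
 [209.7 -22.1]]
```

Emit:
play_rows(
  rows=[
    {"claw": 0.9,"tx": 0,"ty": -0.012,"tz": -0.003,"twist": 0},
    {"claw": 0.9,"tx": 0,"ty": -0.021,"tz": -0.0057,"twist": 0},
    {"claw": 0.9,"tx": 0,"ty": -0.029,"tz": -0.0078,"twist": 0},
    {"claw": 0.9,"tx": 0,"ty": -0.037,"tz": -0.0098,"twist": 0},
    {"claw": 0.9,"tx": 0,"ty": -0.045,"tz": -0.012,"twist": 0},
    {"claw": 0.9,"tx": 0,"ty": -0.053,"tz": -0.014,"twist": 0},
    {"claw": 0.9,"tx": 0,"ty": -0.061,"tz": -0.0162,"twist": 0},
    {"claw": 0.9,"tx": 0,"ty": -0.069,"tz": -0.0183,"twist": 0},
    {"claw": 0.9,"tx": 0,"ty": -0.077,"tz": -0.0205,"twist": 0},
    {"claw": 0.9,"tx": 0,"ty": -0.077,"tz": -0.0205,"twist": 0},
  ],
)

```text
time_s: 16.75
tool_pos: [0.4509, -0.1316, 0.126]
tool_rot: [0.998, 0.061, -0.0, -0.0]
force: [1.2, -1.5, 0.2]
width: 0.0844
```

```bash
cat > meas.py <<'E'
import sys
from ray import *
R,t=bed(p); s=bot.state(); tcp=R.inv().apply(s['tool_pos']-t); print('t',s['time_s'],'tcp bed',tcp.round(4),'F bed',R.inv().apply(s['force']).round(1),'w',s['width'].round(4))
c=bot.camera_info('wrist'); im=bot.snapshot('wrist'); cv2.imwrite(f'pics/{sys.argv[1]}.png',im)
h=cv2.cvtColor(im,cv2.COLOR_BGR2HSV).astype(int)
red=(h[...,1]>150)&(h[...,2]>90)&((h[...,0]<6)|(h[...,0]>174)); dark=(im.astype(int).max(2)<75)
# rectified bed strip: rows y (0.25 mm), cols x
def strip(mask,z,x,ys): return np.array([[mask[int(round(v)),int(round(u))] if 0<=u<559 and 0<=v<419 else False for u,v in proj(b2w(p,np.array([[xx,y,z] for y in ys])),c)] for xx in x])
ys=np.arange(-.14,.03,.00025)
for nm,mk,z in(('red',red,.012),('dark',dark,.015)):
    for xx in(-.140,-.137,-.134,-.131,-.128,-.125):
        r=ys[strip(mk,z,[xx],ys)[0]]
        if len(r):
            g=np.split(r,np.where(np.diff(r)>.001)[0]+1); print(nm,xx,[(a[0].round(4),a[-1].round(4)) for a in g if len(a)>5][:6])
E
python3 meas.py w10
```

```text
Traceback (most recent call last):
  File "meas.py", line 3, in <module>
    R,t=bed(p); s=bot.state(); tcp=R.inv().apply(s['tool_pos']-t); print('t',s['time_s'],'tcp bed',tcp.round(4),'F bed',R.inv().apply(s['force']).round(1),'w',s['width'].round(4))
                                                                                                                                                               ^^^^^^^^^^^^^^^^
AttributeError: 'float' object has no attribute 'round'
```

```bash
sed -i "s/s\['width'\].round(4)/round(s['width'],4)/" meas.py; python3 meas.py w10
```

```text
t 16.75 tcp bed [-0.0956 -0.0688  0.0712] F bed [ 1.  -1.6  0.7] w 0.0844
red -0.14 [(np.float64(-0.018), np.float64(-0.0092))]
red -0.137 [(np.float64(-0.13), np.float64(-0.1288)), (np.float64(-0.1202), np.float64(-0.1185)), (np.float64(-0.018), np.float64(-0.0122))]
red -0.134 [(np.float64(-0.14), np.float64(-0.108)), (np.float64(-0.018), np.float64(-0.0122))]
red -0.131 [(np.float64(-0.14), np.float64(-0.1072)), (np.float64(-0.018), np.float64(-0.0122))]
red -0.128 [(np.float64(-0.14), np.float64(-0.1232)), (np.float64(-0.122), np.float64(-0.1027)), (np.float64(-0.018), np.float64(-0.0122))]
red -0.125 [(np.float64(-0.14), np.float64(-0.0982))]
dark -0.137 [(np.float64(-0.1365), np.float64(-0.1345)), (np.float64(-0.1265), np.float64(-0.1248))]
dark -0.134 [(np.float64(-0.0865), np.float64(-0.085)), (np.float64(-0.0765), np.float64(-0.0752)), (np.float64(-0.0387), np.float64(-0.0347))]
dark -0.131 [(np.float64(-0.1012), np.float64(-0.0995)), (np.float64(-0.0865), np.float64(-0.085)), (np.float64(-0.0815), np.float64(-0.08)), (np.float64(-0.0765), np.float64(-0.0752)), (np.float64(-0.0387), np.float64(-0.0347))]
dark -0.128 [(np.float64(-0.0865), np.float64(-0.085)), (np.float64(-0.0815), np.float64(-0.08)), (np.float64(-0.0765), np.float64(-0.0752)), (np.float64(-0.0372), np.float64(-0.0347))]
dark -0.125 [(np.float64(-0.0617), np.float64(-0.0605)), (np.float64(-0.0372), np.float64(-0.0347)), (np.float64(-0.016), np.float64(-0.0137))]
```

Emit:
play_rows(
  rows=[
    {"claw": 0.9,"tx": 0,"ty": -0.007,"tz": -0.0019,"twist": 0},
    {"claw": 0.9,"tx": 0,"ty": -0.0135,"tz": -0.0036,"twist": 0},
    {"claw": 0.9,"tx": 0,"ty": -0.0175,"tz": -0.0047,"twist": 0},
    {"claw": 0.9,"tx": 0,"ty": -0.0205,"tz": -0.0055,"twist": 0},
    {"claw": 0.9,"tx": 0,"ty": -0.0205,"tz": -0.0055,"twist": 0},
    {"claw": 0.9,"tx": 0,"ty": -0.0205,"tz": -0.0055,"twist": 0},
  ],
)

```text
time_s: 17.4
tool_pos: [0.4484, -0.113, 0.1312]
tool_rot: [0.998, 0.06, -0.0, -0.0]
force: [0.5, -1.1, -1.3]
width: 0.0848
```

```bash
cat >> meas.py <<'E'
u,v=[int(a) for a in proj(b2w(p,[-.131,-.0151,.012]),c)[0]]; print(u,v)
cam=R.inv().apply(-np.array(c['R']).T@c['t']-t); print('cam bed',cam.round(3))
cv2.imwrite(f'pics/{sys.argv[1]}c.png',cv2.resize(im[max(v-45,0):v+45,max(u-50,0):u+60],None,fx=6,fy=6,interpolation=cv2.INTER_CUBIC))
for zf in(.011,.0145): print(zf,[a for a in [ys[strip(red,zf,[xx],ys)[0]&(ys>-.03)] for xx in(-.134,-.131,-.128)] if len(a)] and [(a.min().round(4),a.max().round(4)) for a in [ys[strip(red,zf,[xx],ys)[0]&(ys>-.03)] for xx in(-.134,-.131,-.128)] if len(a)])
E
python3 meas.py w11 | grep -v 'red -0.12\|dark -0.125'
```

```text
t 17.4 tcp bed [-0.0957 -0.0493  0.0714] F bed [ 0.4 -1.5 -1. ] w 0.0848
red -0.14 [(np.float64(-0.0202), np.float64(-0.0177)), (np.float64(-0.0162), np.float64(-0.0077))]
red -0.137 [(np.float64(-0.097), np.float64(-0.0942)), (np.float64(-0.0175), np.float64(-0.0117))]
red -0.134 [(np.float64(-0.1338), np.float64(-0.0877)), (np.float64(-0.0162), np.float64(-0.0117))]
red -0.131 [(np.float64(-0.1338), np.float64(-0.0867)), (np.float64(-0.0162), np.float64(-0.0117))]
dark -0.14 [(np.float64(-0.14), np.float64(-0.131))]
dark -0.137 [(np.float64(-0.14), np.float64(-0.131))]
dark -0.134 [(np.float64(-0.14), np.float64(-0.131)), (np.float64(-0.0467), np.float64(-0.0455)), (np.float64(-0.0192), np.float64(-0.016))]
dark -0.131 [(np.float64(-0.14), np.float64(-0.1312)), (np.float64(-0.0712), np.float64(-0.0697)), (np.float64(-0.0515), np.float64(-0.0502)), (np.float64(-0.0467), np.float64(-0.0455)), (np.float64(-0.0192), np.float64(-0.016))]
dark -0.128 [(np.float64(-0.14), np.float64(-0.1312)), (np.float64(-0.0712), np.float64(-0.0697)), (np.float64(-0.0515), np.float64(-0.0502)), (np.float64(-0.0467), np.float64(-0.0455)), (np.float64(-0.0185), np.float64(-0.016))]
227 166
cam bed [-0.095  0.058  0.208]
0.011 [(np.float64(-0.0165), np.float64(-0.012)), (np.float64(-0.0165), np.float64(-0.012)), (np.float64(-0.0165), np.float64(-0.012))]
0.0145 [(np.float64(-0.0152), np.float64(-0.0107)), (np.float64(-0.0152), np.float64(-0.0107)), (np.float64(-0.0152), np.float64(-0.011))]
```

View pics/w11c.png

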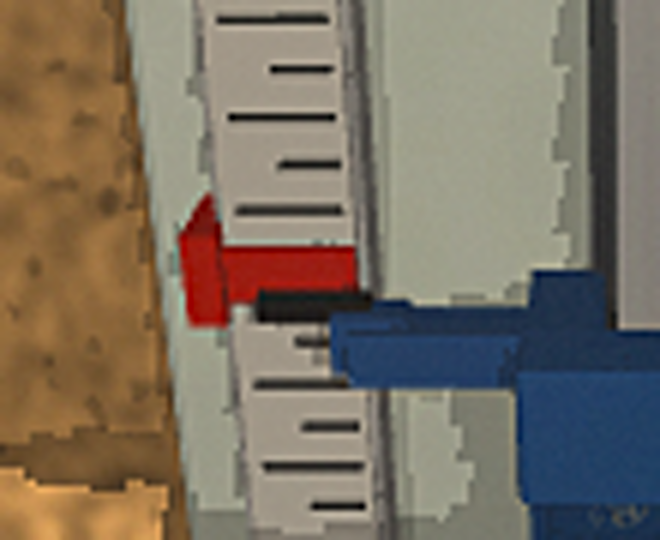

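Emit:
play_rows(
  rows=[
    {"claw": 0.9,"tx": 0,"ty": -0.0015,"tz": -0.0004,"twist": 0},
    {"claw": 0.9,"tx": 0,"ty": -0.0027,"tz": -0.0007,"twist": 0},
    {"claw": 0.9,"tx": 0,"ty": -0.0027,"tz": -0.0007,"twist": 0},
    {"claw": 0.9,"tx": 0,"ty": -0.0027,"tz": -0.0007,"twist": 0},
  ],
)

```text
time_s: 17.85
tool_pos: [0.4481, -0.1103, 0.132]
tool_rot: [0.998, 0.06, -0.0, -0.0]
force: [0.4, -1.6, -1.0]
width: 0.0847
```

```bash
python3 meas.py w12 | grep 'tcp\|-0.13[147] \|^0.01'
python3 - <<'E'
import cv2
im=cv2.imread('pics/w12c.png')
for X in(250,290,320):
    print(X,[im[r,X].tolist() for r in range(225,330,8)])
E
```

```text
t 17.85 tcp bed [-0.0957 -0.0465  0.0714] F bed [ 0.2 -1.8 -0.6] w 0.0847
red -0.137 [(np.float64(-0.0182), np.float64(-0.0165)), (np.float64(-0.0147), np.float64(-0.0117))]
red -0.134 [(np.float64(-0.131), np.float64(-0.086)), (np.float64(-0.0135), np.float64(-0.0117))]
red -0.131 [(np.float64(-0.131), np.float64(-0.0837)), (np.float64(-0.0135), np.float64(-0.0117))]
dark -0.137 [(np.float64(-0.14), np.float64(-0.1282))]
dark -0.134 [(np.float64(-0.14), np.float64(-0.1282)), (np.float64(-0.0162), np.float64(-0.0132))]
dark -0.131 [(np.float64(-0.14), np.float64(-0.1282)), (np.float64(-0.071), np.float64(-0.0695)), (np.float64(-0.0417), np.float64(-0.0405)), (np.float64(-0.0165), np.float64(-0.0125))]
0.011 [(np.float64(-0.0187), np.float64(-0.012)), (np.float64(-0.0187), np.float64(-0.012)), (np.float64(-0.0137), np.float64(-0.012))]
0.0145 [(np.float64(-0.0172), np.float64(-0.0107)), (np.float64(-0.0172), np.float64(-0.0107)), (np.float64(-0.0125), np.float64(-0.0107))]
250 [[138, 152, 162], [136, 150, 159], [158, 175, 166], [24, 32, 130], [6, 19, 160], [16, 26, 166], [13, 24, 150], [16, 27, 147], [18, 27, 155], [5, 15, 156], [89, 101, 122], [145, 162, 165], [135, 150, 159], [136, 151, 160]]
290 [[137, 151, 161], [135, 150, 157], [158, 175, 164], [25, 32, 132], [2, 16, 175], [24, 32, 113], [28, 29, 17], [28, 31, 34], [29, 32, 31], [27, 30, 42], [97, 109, 162], [146, 162, 165], [135, 150, 159], [136, 151, 161]]
320 [[136, 152, 162], [140, 156, 165], [121, 134, 121], [23, 30, 128], [15, 23, 145], [25, 29, 67], [25, 28, 22], [33, 34, 38], [28, 31, 30], [24, 27, 44], [93, 111, 167], [153, 172, 179], [104, 116, 122], [113, 126, 135]]
```

Emit:
play_rows(
  rows=[
    {"claw": 0.88,"tx": 0.003,"ty": -0.0002,"tz": 0,"twist": 0},
    {"claw": 0.84,"tx": 0.006,"ty": -0.0002,"tz": 0,"twist": 0},
    {"claw": 0.78,"tx": 0.0085,"ty": -0.0002,"tz": 0,"twist": 0},
    {"claw": 0.72,"tx": 0.0085,"ty": -0.0002,"tz": 0,"twist": 0},
    {"claw": 0.65,"tx": 0.0085,"ty": -0.0002,"tz": 0,"twist": 0},
    {"claw": 0.58,"tx": 0.0085,"ty": -0.0002,"tz": 0,"twist": 0},
    {"claw": 0.5,"tx": 0.0085,"ty": -0.0002,"tz": 0,"twist": 0},
    {"claw": 0.5,"tx": 0.0085,"ty": -0.0002,"tz": 0,"twist": 0},
  ],
  squeeze=30,
)

```text
time_s: 18.7
tool_pos: [0.4549, -0.1099, 0.1319]
tool_rot: [0.998, 0.059, -0.002, 0.0]
force: [-3.4, -3.6, 3.5]
width: 0.0472
```

```bash
python3 meas.py w13 | grep 'tcp\|-0.13[147] \|^0.01'
```

```text
t 18.7 tcp bed [-0.0889 -0.047   0.0715] F bed [-3.8 -2.2  4.2] w 0.0472
red -0.137 [(np.float64(-0.017), np.float64(-0.012))]
red -0.134 [(np.float64(-0.014), np.float64(-0.012))]
red -0.131 [(np.float64(-0.014), np.float64(-0.0122))]
dark -0.137 [(np.float64(-0.14), np.float64(-0.1062))]
dark -0.134 [(np.float64(-0.14), np.float64(-0.0992)), (np.float64(-0.0565), np.float64(-0.055)), (np.float64(-0.0167), np.float64(-0.0137))]
dark -0.131 [(np.float64(-0.14), np.float64(-0.129)), (np.float64(-0.1268), np.float64(-0.0917)), (np.float64(-0.0615), np.float64(-0.06)), (np.float64(-0.0565), np.float64(-0.055)), (np.float64(-0.0515), np.float64(-0.0502)), (np.float64(-0.0167), np.float64(-0.0137))]
0.011 [(np.float64(-0.0142), np.float64(-0.0125)), (np.float64(-0.0142), np.float64(-0.0125)), (np.float64(-0.0142), np.float64(-0.0125))]
0.0145 [(np.float64(-0.013), np.float64(-0.0112)), (np.float64(-0.013), np.float64(-0.0112)), (np.float64(-0.013), np.float64(-0.0112))]
```

Emit:
play_rows(
  rows=[
    {"claw": 0.45,"tx": 0.001,"ty": -0.0006,"tz": -0.0001,"twist": 0},
    {"claw": 0.4,"tx": 0.002,"ty": -0.0006,"tz": -0.0001,"twist": 0},
    {"claw": 0.34,"tx": 0.002,"ty": -0.0006,"tz": -0.0001,"twist": 0},
    {"claw": 0.28,"tx": 0.002,"ty": -0.0006,"tz": -0.0001,"twist": 0},
    {"claw": 0.2,"tx": 0.002,"ty": -0.0006,"tz": -0.0001,"twist": 0},
    {"claw": 0.1,"tx": 0.002,"ty": -0.0006,"tz": -0.0001,"twist": 0},
    {"claw": 0,"tx": 0.002,"ty": -0.0006,"tz": -0.0001,"twist": 0},
    {"claw": 0,"tx": 0.002,"ty": -0.0006,"tz": -0.0001,"twist": 0},
    {"claw": 0,"tx": 0.002,"ty": -0.0006,"tz": -0.0001,"twist": 0},
    {"claw": 0,"tx": 0.002,"ty": -0.0006,"tz": -0.0001,"twist": 0},
  ],
  squeeze=40,
)

```text
time_s: 19.75
tool_pos: [0.4566, -0.1097, 0.1321]
tool_rot: [0.998, 0.059, -0.002, 0.001]
force: [-4.7, -5.0, 5.7]
width: 0.0229
```

```bash
python3 meas.py w14 | grep 'tcp\|-0.13[147] \|^0.01'
```

```text
t 19.75 tcp bed [-0.0872 -0.0468  0.0717] F bed [-5.3 -2.8  6.6] w 0.0229
red -0.137 [(np.float64(-0.0145), np.float64(-0.012))]
red -0.134 [(np.float64(-0.0145), np.float64(-0.012))]
red -0.131 [(np.float64(-0.014), np.float64(-0.012))]
dark -0.137 [(np.float64(-0.1365), np.float64(-0.0947))]
dark -0.134 [(np.float64(-0.1215), np.float64(-0.0947)), (np.float64(-0.0565), np.float64(-0.055)), (np.float64(-0.0167), np.float64(-0.0137))]
dark -0.131 [(np.float64(-0.14), np.float64(-0.1302)), (np.float64(-0.129), np.float64(-0.1238)), (np.float64(-0.1132), np.float64(-0.0947)), (np.float64(-0.0615), np.float64(-0.06)), (np.float64(-0.0565), np.float64(-0.055)), (np.float64(-0.0167), np.float64(-0.0137))]
0.011 [(np.float64(-0.015), np.float64(-0.0125)), (np.float64(-0.0142), np.float64(-0.0125)), (np.float64(-0.0142), np.float64(-0.0125))]
0.0145 [(np.float64(-0.0137), np.float64(-0.0112)), (np.float64(-0.013), np.float64(-0.0112)), (np.float64(-0.013), np.float64(-0.0112))]
```

Emit:
play_rows(
  rows=[
    {"claw": 0,"tx": 0,"ty": 0,"tz": 0,"twist": 0},
    {"claw": 0,"tx": 0,"ty": 0,"tz": 0,"twist": 0},
    {"claw": 0,"tx": 0,"ty": 0,"tz": 0,"twist": 0},
    {"claw": 0,"tx": 0,"ty": 0,"tz": 0,"twist": 0},
    {"claw": 0,"tx": 0,"ty": 0,"tz": 0,"twist": 0},
  ],
)

```text
time_s: 20.3
tool_pos: [0.4566, -0.1097, 0.1321]
tool_rot: [0.998, 0.059, -0.002, 0.001]
force: [-3.2, -5.1, 5.6]
width: 0.0228
```

```bash
python3 meas.py w15 | grep 'tcp\|-0.13[147] '
python3 - <<'E'
from h import *
c=bot.camera_info('top'); im=bot.snapshot('top'); a=cv2.imread('pics/top0.png')
for nm,P in(('guide flag',[.177,.0215,.012]),('stop flag',[-.131,-.015,.012])):
    u,v=proj(b2w(p,P),c)[0]; print(nm,u.round(1),v.round(1))
    for I in(a,im): print(I[int(v)-3:int(v)+4,int(u)-5:int(u)+6].astype(int).tolist()[3])
E
```

```text
t 20.3 tcp bed [-0.0872 -0.0469  0.0717] F bed [-3.8 -3.   6.6] w 0.0228
red -0.137 [(np.float64(-0.0152), np.float64(-0.012))]
red -0.134 [(np.float64(-0.0145), np.float64(-0.012))]
red -0.131 [(np.float64(-0.014), np.float64(-0.012))]
dark -0.137 [(np.float64(-0.1365), np.float64(-0.0947))]
dark -0.134 [(np.float64(-0.1215), np.float64(-0.0947)), (np.float64(-0.0565), np.float64(-0.055)), (np.float64(-0.0167), np.float64(-0.0137))]
dark -0.131 [(np.float64(-0.14), np.float64(-0.1228)), (np.float64(-0.1132), np.float64(-0.0947)), (np.float64(-0.0615), np.float64(-0.06)), (np.float64(-0.0565), np.float64(-0.055)), (np.float64(-0.0167), np.float64(-0.0137))]
guide flag 286.9 165.3
[[138, 151, 151], [121, 132, 131], [138, 151, 150], [101, 111, 111], [120, 131, 136], [76, 86, 138], [4, 15, 154], [56, 66, 144], [128, 140, 139], [140, 152, 151], [112, 124, 123]]
[[143, 156, 155], [123, 136, 134], [141, 154, 153], [104, 115, 115], [124, 136, 140], [85, 89, 123], [65, 40, 56], [80, 69, 70], [124, 128, 125], [142, 155, 154], [118, 128, 128]]
stop flag 313.7 272.2
[[128, 140, 139], [140, 151, 150], [108, 118, 117], [105, 116, 115], [133, 146, 151], [29, 36, 142], [37, 47, 157], [93, 104, 153], [128, 141, 140], [138, 151, 150], [113, 124, 124]]
[[82, 91, 100], [88, 96, 108], [64, 70, 78], [64, 71, 80], [87, 96, 112], [24, 28, 95], [23, 21, 34], [53, 58, 77], [82, 90, 100], [87, 96, 108], [71, 78, 87]]
```

```bash
python3 -c "
from station import bot
print(bot.finish_job())"
```

```text
the job is handed in; nothing more can be done
None
```

I set both pointers on their red flags, squeezed the cam lever shut, and handed the job in at about 20.4 s with the gripper still holding handle and lever at 40 N. The hand-in reported no verdict.

- **Label guide:** three knob turns brought its pointer onto the flag. Seen square to the scale, it was about 0.2 mm from the flag's middle. The top camera still showed it there at the end.
- **Bottle stop:** I pushed it up by its blue arm until its pointer was on the flag, and held it there about half a second with the lever open before closing.
    - **Wrist camera:** after closing, the pointer measured 0.2–1.3 mm downhill of the flag's middle. The spread comes from the scale's height not being known exactly.
    - **Top camera:** it agrees roughly, at about 0.5–1 mm downhill. I read that from pixel values because my picture allowance was used up.
- **Lever and grip:** the fingers closed to 22.8 mm, against 24 mm for handle plus shut lever, so I take the lever as fully shut; I did not measure its angle. By my estimate the tool point is about 12 mm from stop_grip and within 1 mm of it across the rail.
- **Stability:** over the last half second the tool and stop pointer stayed put to within 0.1 mm.
- **Bottle, roll and screwdriver:** I kept clear of them and saw no contact. I did not measure their positions again at the end.

One knob check was wasted because a finger hid the scale. I repeated it from another position before the last knob turn.

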